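# Put the socket set back in its foam tray

## Robot

A 6-joint arm with a two-finger parallel gripper is mounted at the origin on the work surface. World frame = base frame: x ahead of the robot, y to its left, z up, the work surface at z = 0. Lengths are in m, angles in rad, forces in N, time in s.
With the tool pointing down it reaches from about 0.375 to 0.9 m from the base axis. Payload 3.1 kg.
Tool frame: the origin (TCP) lies on the mounting face of the last link; the fingertips stand 173 mm ahead of it and the grasp point (between the pads) lies 155 mm ahead of it; z points along the fingers, y is the line along which they close (so a half turn about z gives the same grasp; the last joint's range is limited). The gripper opens to 85 mm and grips with 20 to 120 N. Pads are 22 mm wide; open, the fingers measure 114 mm over their backs; the gripper's body (76 mm by 85 mm) begins 54 mm behind the grasp point. The pads swing forward as they close: fully open they stand 13 mm farther back than shut.
Start: joints at [1.046, 0.527, 1.433, -0, 1.181, -0.178], TCP at [0.212, 0.588, 0.405] pointing down, gripper open.
Joint ranges: [-3.08, 3.08], [-0.75, 2.2], [0.22, 2.44], [-1.43, 4.57], [0, 2.65], [-2.85, 2.85]. Speed limits (rad/s): [2.79, 2.79, 3.14, 3.14, 3.14, 3.14].

## Interface

Orientations are given as [roll, pitch, yaw] about the fixed x, y, z axes, in that order (R = Rz(yaw) Ry(pitch) Rx(roll)).
In Python, from rig import robot gives the robot as it stands.
- The arm moves only by the shell command python3 -m jog 'ROWS'. ROWS is JSON, a list of rows, each an object of numbers: "tx", "ty", "tz": the shift along the tool's x, y, z scaled (see below); "rx", "ry", "rz": the turn, a rotation vector about the tool's x, y, z scaled (see below); "hand": the opening, from 0 (shut) to 1 (fully open). In form: [{"tx": .., "ty": .., "tz": .., "rx": .., "ry": .., "rz": .., "hand": ..}, ...]. A call has 1 to 10 rows; each row is the pose to reach, as a shift and turn from the pose commanded when the call began, along the tool's axes at that moment; what a row does not reach only later rows make up. The controller multiplies each number of a shift by 0.15 m and each number of a turn by 45 degrees. A row lasts 1/10 s, in which the tool goes at most 50 mm and 8.59 degrees, less where a joint would pass 70% of its speed; a pose out of reach is approached as far as the arm can. A call with a number of a shift or a turn outside -1 to 1 is refused whole. A call with a gripper value outside its range is refused whole. The fingers move at their own pace and stop on an object; the grip force is fixed at half the most. Time passes only in rows, so rows that repeat a pose let the fingers close. It gives the time, the measured TCP pose, the force, the opening and the grip force at its end, in the units of the state.
- robot.observe(): the state, without advancing time (a new reading comes with each control period).
- robot.grab_frame(name): name is "scene" or "top"; returns the picture (400x640x3 uint8, red, green, blue); there is no depth.
- robot.get_calibration(name): a dict with "fx", "fy", "cx", "cy" (pixels), "distortion" ([k1, k2, p1, p2, k3] as OpenCV has them; the pictures are not rectified), "camera_from_world" (4x4, takes a point from world to camera coordinates). Camera axes: x right, y up, looking along -z (the intrinsics and any distortion apply to the point x, -y, -z); pixel columns grow to the right and rows downward; lengths in m; the calibration is good to about 2 mm. A picture is of the moment at which its call begins. get_calibration takes no time and is no camera call.
- robot.close_job(): hands the job in; it is judged then, once.
The state is a dict: "t": time; "joints": joint angles; "qvel": joint speeds; "effort": joint torques, N m; "eef_pos": TCP position; "orientation": TCP orientation; "force": force on the tool from outside, world axes, zero at the start; "moment": the same for the moment, N m; "finger_gap": finger opening in m; "grasp_force": force on a finger pad.
Only numpy, scipy, OpenCV 4.12 (cv2) and the standard library are available. Lean on these libraries where they do the work, as an engineer would, in place of code of your own. Each camera call takes 0.05 s, during which the arm holds its last target. There are 200 camera calls.

## Task

Four pieces of the socket set are lying on the bench: the ratchet, the extension bar, the wide socket and the narrow tall socket. Put each one back in the foam tray, in the empty cut-out made for it: sockets standing, bars lying, every piece sitting fully down on the red floor of its cut-out. Leave the spanner where it lies.

Things in the scene. Friction and masses are not known exactly. Their poses are not given: they have to be found in the camera images.
- ratchet_mid (a point): Ratchet, 150 mm long, about 0.22 kg, lying flat, drive square up: round chrome head 32 mm across, 18 mm high, black handle 16 mm thick. This point: middle of its length, on the handle's axis, 9 mm above its underside; x points along the handle to the head (head centre 59 mm from here, handle end 75 mm the other way), z up. Grip the handle across here.
- extension_mid (a point): Chrome extension bar, 125 mm long, about 0.19 kg, lying flat: shaft 14 mm thick, a collar 20 mm thick at each end, a 13 mm drive square beyond one. This point: middle of its length, on its axis, 10 mm above its underside; x along the bar to the drive square, z up. Grip the shaft across here. It goes in its cut-out either way round.
- wide_socket_mid (a point): Wide chrome socket standing on end, hexagon hole up: 44 mm in diameter, 60 mm high, about 0.3 kg. This point is its centre, 30 mm above its underside; z up. Its yaw does not matter.
- narrow_socket_mid (a point): Narrow tall chrome socket standing on end, hexagon hole up: 27 mm in diameter, 77 mm high, about 0.16 kg. This point is its centre, 38.5 mm above its underside; z up. Its yaw does not matter.
- module_ratchet: Fixed black foam block in the tray, 180 (x) x 80 (y) x 30 mm, top 35 mm above the bench. Origin: centre of its underside, under the cut-out's centre. Cut-out 10 mm deep; its red floor is 20 mm above the origin. Keyhole: slot 28 mm wide from x = -83 mm to the 46 mm head pocket at x = +59 mm (head to +x). Dark-floored finger room, same depth, across the middle, 42 (x) x 74 (y) mm.
- module_extension: Fixed black foam block in the tray, 180 (x) x 80 (y) x 30 mm, top 35 mm above the bench. Origin: centre of its underside, under the cut-out's centre. Cut-out 10 mm deep; its red floor is 20 mm above the origin. Straight slot for the extension bar, 141 mm along x, 34 mm wide, the same at both ends. Dark-floored finger room, same depth, across the middle, 42 (x) x 74 (y) mm.
- module_wide: Fixed black foam block in the tray, 180 (x) x 80 (y) x 30 mm, top 35 mm above the bench. Origin: centre of its underside, under the cut-out's centre. Cut-out 10 mm deep; its red floor is 20 mm above the origin. One large empty round hole 58 mm in diameter for the wide socket. Four short sockets 23 mm in diameter stored near the ends (x = -70, +70 mm) stand 10 mm above the foam.
- module_narrow: Fixed black foam block in the tray, 180 (x) x 80 (y) x 30 mm, top 35 mm above the bench. Origin: centre of its underside, under the cut-out's centre. Cut-out 10 mm deep; its red floor is 20 mm above the origin. One smaller empty round hole 41 mm in diameter for the narrow socket. Six short sockets 17 mm in diameter stored near the ends (x = -72, +72 mm) stand 10 mm above the foam.
- spanner: Loose combination spanner, 165 mm long, lying flat between the pieces. Not part of the set: it stays. Origin near its middle, x along it.

How it is judged:
By the outcome, as a careful person would: the job done as asked, in the order asked, and still so for the second after the job is handed in, with the robot touching nothing.
It also fails if it takes over 104 s, if anything falls off the work surface, if the arm or the gripper's body presses on something with over 40 N, if the wrist force passes 120 N, or if a joint passes its speed limit or range.

## Working session

There is one attempt and no reset: what is moved stays moved. The work goes in short steps, Python scripts to look and compute and a shell command to move; the robot and the scene stay as the last step left them, time stands still between calls to the robot, and variables do not carry over. Pictures are saved under pics/ and viewed, at most 14 in all, crops included, and the job is handed in when it is done.

```bash
ls; mkdir -p pics; python3 - <<'E'
from rig import robot
import cv2,numpy as np
s=robot.observe();print(s)
for n in("scene","top"):
    f=robot.grab_frame(n);cv2.imwrite(f"pics/{n}0.png",f[:,:,::-1])
    c=robot.get_calibration(n);print(n,{k:(np.round(v,4).tolist()) for k,v in c.items()})
E
```

```text
pics
{'t': 0.0, 'joints': array([ 1.04547919e+00,  5.28441633e-01,  1.43388634e+00, -4.70934684e-05,
        1.18139007e+00, -1.78507988e-01]), 'qvel': array([-0.00135263, -0.00032335, -0.00218273, -0.00014657,  0.00058119,
        0.00078905]), 'effort': array([-1.29702290e-03, -4.42351270e+01, -1.78021359e+01, -3.04590694e-04,
        8.65512702e-03, -3.81462712e-06]), 'eef_pos': array([0.2122446 , 0.58749475, 0.40375337]), 'orientation': array([-3.13949331e+00, -3.34548474e-04,  2.79480108e+00]), 'force': array([-0.44238256, -0.00328451, -0.1709318 ]), 'moment': array([ 0.00464137, -0.05847974,  0.03339472]), 'grasp_force': 0.0, 'finger_gap': 0.08543156355455185}
scene {'fx': 496.0773, 'fy': 496.0773, 'cx': 322.7112, 'cy': 206.6606, 'distortion': [-0.1034, 0.0, 0.0, 0.0, 0.0], 'camera_from_world': [[0.5624, 0.8268, -0.0095, -0.29], [-0.5546, 0.3857, 0.7374, 0.2454], [0.6133, -0.4095, 0.6754, -1.4036], [0.0, 0.0, 0.0, 1.0]]}
top {'fx': 369.0145, 'fy': 369.0145, 'cx': 319.2238, 'cy': 198.8883, 'distortion': [-0.0734, 0.0, 0.0, 0.0, 0.0], 'camera_from_world': [[-0.0291, -0.9996, -0.0006, 0.0379], [0.9757, -0.0285, 0.217, -0.5187], [-0.217, 0.0057, 0.9762, -0.9243], [0.0, 0.0, 0.0, 1.0]]}
```

View pics/scene0.png

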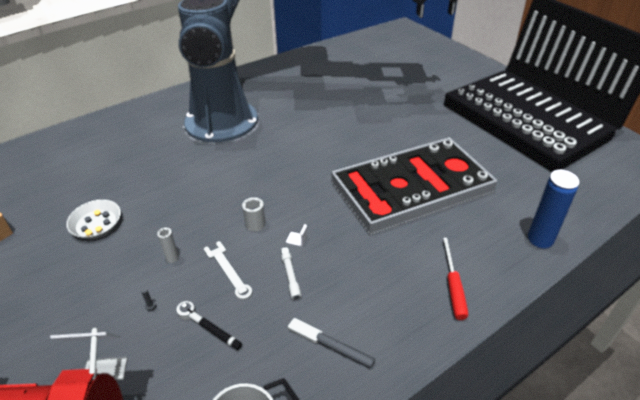

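View pics/top0.png

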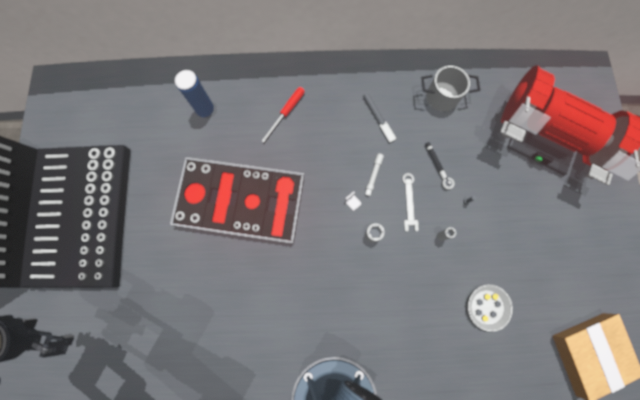

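The scene view shows the ratchet (185,310)-(240,347), extension (285,250)-(296,297), wide socket (254,214), narrow socket (168,245) and spanner (208,247)-(243,293). The tray has the red cut-outs around (330-495,140-230). In the top view they are at (428-448,145-183), (368-380,155-193), (375,232), (450,232) and (405,200), with the tray at (172-302,158-243).

```bash
cat > h.py <<'E'
import cv2,numpy as np
from rig import robot
CAL={n:robot.get_calibration(n) for n in("scene","top")}
def ray(n,p):
    c=CAL[n];K=np.array([[c["fx"],0,c["cx"]],[0,c["fy"],c["cy"]],[0,0,1]])
    u=cv2.undistortPoints(np.array([[p]],float),K,np.array(c["distortion"])).ravel()
    T=np.array(c["camera_from_world"]);R=T[:3,:3]
    d=R.T@np.array([u[0],-u[1],-1]);return -R.T@T[:3,3],d/np.linalg.norm(d)
def plane(n,p,z):
    o,d=ray(n,p);return (o+d*(z-o[2])/d[2])
def tri(ps,pt):
    a,d=ray("scene",ps);b,e=ray("top",pt)
    s,t=np.linalg.lstsq(np.c_[d,-e],b-a,rcond=None)[0]
    p,q=a+s*d,b+t*e;return (p+q)/2,np.linalg.norm(p-q)
def blobs(img,mask,win,amin=15):
    x0,y0,x1,y1=win;m=np.zeros_like(mask);m[y0:y1,x0:x1]=mask[y0:y1,x0:x1]
    return [c for c in cv2.findContours(m,cv2.RETR_EXTERNAL,cv2.CHAIN_APPROX_NONE)[0] if cv2.contourArea(c)>=amin]
def red(f):
    f=f.astype(int);return ((f[:,:,0]>120)&(f[:,:,0]>2*f[:,:,1])).astype(np.uint8)*255
def cen(c):
    m=cv2.moments(c);return np.array([m["m10"],m["m01"]])/m["m00"]
E
python3 - <<'E'
from h import *
for n,w in(("scene",(330,135,500,232)),("top",(170,155,305,245))):
    f=cv2.imread(f"pics/{n}0.png")[:,:,::-1]
    print(n,"cam",ray(n,(320,200))[0].round(3))
    for c in blobs(f,red(f),w):
        print(cen(c).round(1),cv2.contourArea(c),np.round(cv2.minAreaRect(c)[0],1),np.round(cv2.minAreaRect(c)[1:][0],1),plane(n,cen(c),.025).round(4))
s=cv2.imread("pics/scene0.png")[190:360,140:310];cv2.imwrite("pics/sc.png",cv2.resize(s,None,fx=3.5,fy=3.5,interpolation=cv2.INTER_CUBIC))
t=cv2.imread("pics/top0.png")[135:250,355:465]
u=cv2.imread("pics/top0.png")[150:250,165:310]
cv2.imwrite("pics/tc.png",cv2.resize(t,None,fx=5,fy=5,interpolation=cv2.INTER_CUBIC))
cv2.imwrite("pics/tt.png",cv2.resize(u,None,fx=5,fy=5,interpolation=cv2.INTER_CUBIC))
E
```

```text
scene cam [ 1.16  -0.43   0.764]
[398.6 182.6] 121.5 [398.5 182.5] [ 9. 17.] [0.521  0.2106 0.025 ]
[369.8 195.1] 606.0 [367.4 194.5] [56.5 16.5] [0.5176 0.1279 0.025 ]
[456.  164.7] 222.0 [456.1 164.7] [24.  12.6] [0.5491 0.3715 0.025 ]
[428.7 174.3] 465.5 [428.  174.5] [47.4 12. ] [0.5384 0.2902 0.025 ]
top cam [0.307 0.028 1.015]
[251.7 201. ] 176.0 [251.5 201. ] [14. 15.] [0.5261 0.2083 0.025 ]
[194.4 192.8] 333.5 [194.5 193. ] [20. 21.] [0.5541 0.3693 0.025 ]
[281.4 203.9] 711.5 [280.5 206. ] [17.8 60.2] [0.5155 0.1266 0.025 ]
[222.8 197.5] 630.5 [223.  197.5] [14.  51.6] [0.5383 0.289  0.025 ]
```

View pics/sc.png

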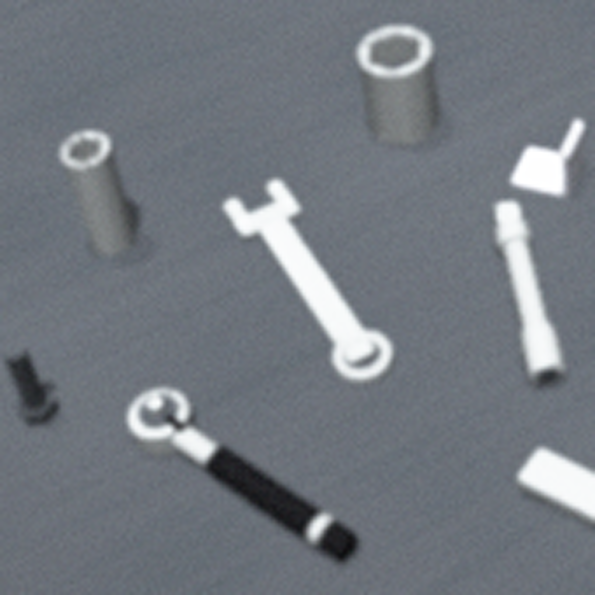

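View pics/tc.png

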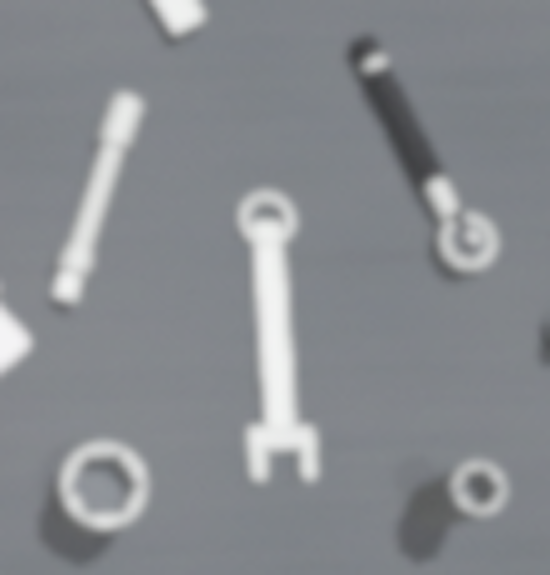

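View pics/tt.png

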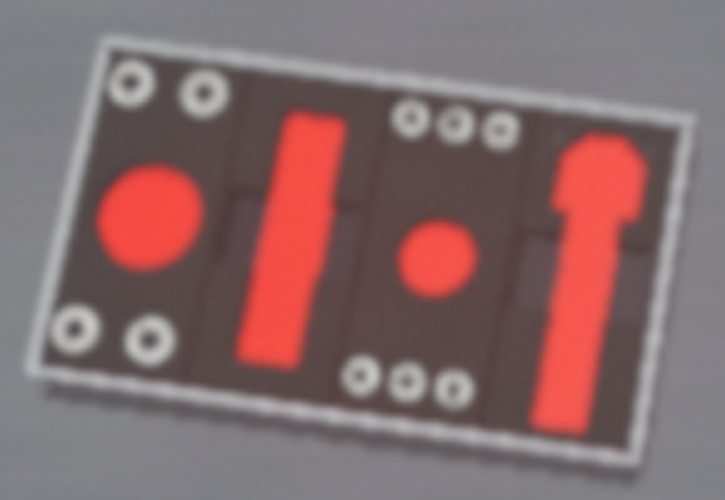

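The crops show every piece clearly. In scene crop pixels: rims at (395,50) and (86,150), ratchet head (160,413) with tail (345,545), extension (508,210)-(545,375). In top crop pixels: rims (104,485) and (479,488), head (468,240), tail (365,47), extension (66,298)-(126,100). All four red cut-outs are clear, with the keyhole head pointing to world +x.

```bash
python3 - <<'E'
from h import *
F={n:cv2.imread(f"pics/{n}0.png")[:,:,::-1] for n in("scene","top")}
G={n:F[n].min(2) for n in F}
win={"wide":((240,192,268,214),(365,222,388,243)),"narrow":((156,224,174,240),(443,225,458,240)),
"head":((174,300,197,320),(441,174,456,192)),"ext":((278,244,304,302),(362,150,385,198))}
for k,(ws,wt) in win.items():
    o=[]
    for n,w in(("scene",ws),("top",wt)):
        th={"scene":185,"top":165}[n] if k!="ext" else 165
        b=blobs(F[n],(G[n]>th).astype(np.uint8)*255,w,8)
        c=max(b,key=cv2.contourArea)
        if k=="ext":
            q=cv2.boxPoints(cv2.minAreaRect(c));a,b_=(q[0]+q[1])/2,(q[2]+q[3])/2
            if np.linalg.norm(q[0]-q[1])>np.linalg.norm(q[1]-q[2]): a,b_=(q[1]+q[2])/2,(q[3]+q[0])/2
            o.append(sorted([a,b_],key=lambda p:p[1]))
        else:
            e=cv2.fitEllipse(cv2.convexHull(c));o.append(e[0]);print(k,n,np.round(e[0],1),np.round(e[1],1))
    if k=="ext":
        print("ext px",np.round(o,1).tolist())
        print("drive",tri(o[0][0],o[1][1]),"plain",tri(o[0][1],o[1][0]))
        for n,q in zip(F,o): print(n,[plane(n,p,.012).round(4) for p in q])
    else:
        p=tri(*o);print(k,p[0].round(4),round(p[1],4))
# ratchet tail: dark mask
o=[]
for n,w,th in(("scene",(196,312,248,356),60),("top",(420,138,445,176),85)):
    c=max(blobs(F[n],(G[n]<th).astype(np.uint8)*255,w,8),key=cv2.contourArea)
    q=c.reshape(-1,2).astype(float);d=cv2.fitLine(c,cv2.DIST_L2,0,.01,.01).ravel()
    t=(q-d[2:])@d[:2];o.append((d[2:]+d[:2]*t.min(),d[2:]+d[:2]*t.max()))
    print(n,np.round(o[-1],1).tolist(),[plane(n,p,.012).round(4) for p in o[-1]])
# cutouts, recess-corrected
R=[]
for n,w in(("scene",(330,135,500,232)),("top",(170,155,305,245))):
    L=[]
    for c in blobs(F[n],red(F[n]),w):
        o,_=ray(n,(320,200));P=plane(n,cen(c),.025);s=.010*(P-o)/(o[2]-.025)
        P2=P-np.array([s[0],s[1],0])/2;L.append((o,(P2-o)/np.linalg.norm(P2-o),P2))
    R.append(sorted(L,key=lambda a:a[2][1]))
for k,a,b in zip(("ratchet","narrow","ext","wide"),*R):
    s,t=np.linalg.lstsq(np.c_[a[1],-b[1]],b[0]-a[0],rcond=None)[0]
    print("cut",k,a[2].round(4),b[2].round(4),"tri",((a[0]+s*a[1]+b[0]+t*b[1])/2).round(4))
E
```

```text
wide scene [252.2 204.4] [13.9 20.5]
wide top [375.6 231.4] [17.4 17.6]
wide [ 0.428  -0.1212  0.0592] 0.0007
narrow scene [165.3 232. ] [ 8.3 11. ]
narrow top [450.6 232.1] [ 9.5 10.8]
narrow [ 0.4184 -0.3111  0.077 ] 0.0041
head scene [186.9 311. ] [16.4 22.5]
head top [446.8 181. ] [11.  17.4]
head [ 0.5707 -0.3408  0.0132] 0.0001
ext px [[[283.70001220703125, 246.8000030517578], [295.70001220703125, 294.79998779296875]], [[380.70001220703125, 153.1999969482422], [367.3999938964844, 194.5]]]
drive (array([ 0.53705913, -0.111458  ,  0.01761104]), np.float64(0.0004913009112879735)) plain (array([ 0.65623312, -0.15654416,  0.01906815]), np.float64(0.00013505006602681425))
scene [array([ 0.5325, -0.1089,  0.012 ]), array([ 0.6515, -0.1539,  0.012 ])]
top [array([ 0.6587, -0.1579,  0.012 ]), array([ 0.5382, -0.1125,  0.012 ])]
scene [[200.7, 320.5], [227.8, 339.5]] [array([ 0.6035, -0.328 ,  0.012 ]), array([ 0.6673, -0.3048,  0.012 ])]
top [[429.2, 150.3], [439.8, 170.0]] [array([ 0.664 , -0.2996,  0.012 ]), array([ 0.6039, -0.3243,  0.012 ])]
cut ratchet [0.522  0.1242 0.025 ] [0.5145 0.1262 0.025 ] tri [0.5163 0.1277 0.0189]
cut narrow [0.5253 0.2062 0.025 ] [0.525  0.2074 0.025 ] tri [0.5249 0.2072 0.0244]
cut ext [0.5426 0.2853 0.025 ] [0.5371 0.2877 0.025 ] tri [0.5385 0.2893 0.0203]
cut wide [0.5533 0.3661 0.025 ] [0.5528 0.3676 0.025 ] tri [0.5527 0.3675 0.0242]
```

```bash
python3 - <<'E'
from h import *
h,e=tri((185.4,307.8),(448.4,182.8));t,e2=tri((238.2,345.4),(427.4,143.6))
print(h,e,t,e2,np.linalg.norm(h-t))
for n,a,b in(("scene",(185.4,307.8),(238.2,345.4)),("top",(448.4,182.8),(427.4,143.6))):
    H=plane(n,a,.018);T=plane(n,b,.011);u=(H-T)[:2];L=np.linalg.norm(u);print(n,H,T,L,"yaw",np.arctan2(u[1],u[0]),"mid",H[:2]-u/L*.059)
# slot direction in top view
f=cv2.imread("pics/top0.png")[:,:,::-1]
for c in blobs(f,red(f),(170,155,305,245)):
    P=np.array([plane("top",p,.025)[:2] for p in c.reshape(-1,2)],np.float32)
    d=cv2.fitLine(P,cv2.DIST_L2,0,.001,.001).ravel();print(d[2:],np.arctan(d[1]/d[0]), cv2.minAreaRect(P*1000))
for n in("scene","top"):
    print(robot.observe()["t"])
E
```

```text
[ 0.56474447 -0.34195303  0.01721514] 0.002781201866372725 [ 0.68615498 -0.29573854  0.0097802 ] 0.002727218187597728 0.13012136189239615
scene [ 0.56618835 -0.34085448  0.018     ] [ 0.68762836 -0.29477545  0.011     ] 0.12988823440222838 yaw -2.778936270393414 mid [ 0.62135086 -0.3199237 ]
top [ 0.56404894 -0.34300473  0.018     ] [ 0.68515071 -0.2966072   0.011     ] 0.12968565495745618 yaw -2.775714777659116 mid [ 0.61914373 -0.32189635]
[0.5261356  0.20860702] -0.93989736 ((526.2489624023438, 208.9060821533203), (41.901039123535156, 39.422386169433594), 88.36629486083984)
[0.55422413 0.36946663] -0.76905537 ((553.7816772460938, 369.1930847167969), (59.932987213134766, 57.245357513427734), 88.36040496826172)
[0.51058954 0.12760177] -0.17228287 ((511.4071350097656, 128.54202270507812), (49.7341194152832, 167.6002197265625), 78.81452941894531)
[0.53831524 0.28909743] -0.17403151 ((539.6561889648438, 288.24432373046875), (39.505615234375, 144.77932739257812), 80.17599487304688)
0.1
0.1
```

```bash
cat > plan.py <<'E'
import sys,json,numpy as np
from scipy.spatial.transform import Rotation as Ro
from rig import robot
# prints, per call, the tool-frame shift /0.15 m and turn /45 deg for waypoints [x,y,z,yaw]; n = rows needed
s=robot.observe();P=np.array(s["eef_pos"]);yaw=s["orientation"][2]
print("now",P.round(4),np.round(s["orientation"],4),"j6",s["joints"][5].round(2))
for x,y,z,w in json.loads(sys.argv[1]):
    T=np.array([x,y,z]);dw=w-yaw
    if len(sys.argv)<3: dw=(dw+np.pi)%(2*np.pi)-np.pi
    k=1
    while True:
        ok=True;out=[]
        for i in range(k):
            R=Ro.from_euler("xyz",[np.pi,0,yaw+dw*i/k]).as_matrix()
            d=R.T@(T-P)/k/.15;r=-np.degrees(dw/k)/45
            out.append((d,r));ok&=max(abs(d))<=1 and abs(r)<=1
        if ok:break
        k+=1
    for d,r in out:
        n=max(np.linalg.norm(d)*.15/.05,abs(r)*45/8.59)
        print("tx %.3f ty %.3f tz %.3f rz %.3f  n %.1f"%(*d,r,n))
    print("--");P=T;yaw=yaw+dw
E
python3 plan.py '[[0.55,0.25,0.40,1.6],[0.619,-0.3215,0.30,0.364],[0.619,-0.3215,0.1765,0.364]]'
```

```text
now [0.2122 0.5875 0.4038] [-3.1397e+00 -3.0000e-04  2.7948e+00] j6 -0.18
tx -0.721 ty -0.338 tz 0.006 rz 0.380  n 2.4
tx -0.788 ty -0.111 tz 0.006 rz 0.380  n 2.4
tx -0.786 ty 0.126 tz 0.006 rz 0.380  n 2.4
tx -0.714 ty 0.352 tz 0.006 rz 0.380  n 2.4
--
tx -0.955 ty 0.087 tz 0.167 rz 0.393  n 2.9
tx -0.884 ty 0.374 tz 0.167 rz 0.393  n 2.9
tx -0.728 ty 0.625 tz 0.167 rz 0.393  n 2.9
tx -0.504 ty 0.816 tz 0.167 rz 0.393  n 2.9
--
tx 0.000 ty -0.000 tz 0.823 rz -0.000  n 2.5
--
```

```bash
j="python3 -m jog"
$j '[{"tx":-0.72,"ty":-0.34,"tz":0,"rz":0.38,"hand":0.6},{"tx":-0.72,"ty":-0.34,"tz":0,"rz":0.38,"hand":0.6},{"tx":-0.72,"ty":-0.34,"tz":0,"rz":0.38,"hand":0.6}]'
$j '[{"tx":-0.79,"ty":-0.11,"tz":0,"rz":0.38,"hand":0.6},{"tx":-0.79,"ty":-0.11,"tz":0,"rz":0.38,"hand":0.6},{"tx":-0.79,"ty":-0.11,"tz":0,"rz":0.38,"hand":0.6}]'
$j '[{"tx":-0.79,"ty":0.13,"tz":0,"rz":0.38,"hand":0.6},{"tx":-0.79,"ty":0.13,"tz":0,"rz":0.38,"hand":0.6},{"tx":-0.79,"ty":0.13,"tz":0,"rz":0.38,"hand":0.6}]'
$j '[{"tx":-0.71,"ty":0.35,"tz":0,"rz":0.38,"hand":0.6},{"tx":-0.71,"ty":0.35,"tz":0,"rz":0.38,"hand":0.6},{"tx":-0.71,"ty":0.35,"tz":0,"rz":0.38,"hand":0.6}]'
python3 plan.py '[[0.619,-0.3215,0.30,0.364]]'
```

```text
now [0.2122 0.5875 0.4038] [-3.1397e+00 -3.0000e-04  2.7948e+00] j6 -0.18
tx -0.659 ty -0.683 tz 0.099 rz 0.442  n 2.9
tx -0.852 ty -0.418 tz 0.099 rz 0.442  n 2.9
tx -0.943 ty -0.103 tz 0.099 rz 0.442  n 2.9
tx -0.922 ty 0.224 tz 0.099 rz 0.442  n 2.9
tx -0.790 ty 0.524 tz 0.099 rz 0.442  n 2.9
tx -0.565 ty 0.762 tz 0.099 rz 0.442  n 2.9
tx -0.272 ty 0.909 tz 0.099 rz 0.442  n 2.9
--$[0]: bad value
$[0]: bad value
$[0]: bad value
$[0]: bad value
```

```bash
python3 -m jog '[{"tx":-0.72,"ty":-0.34,"tz":0,"rx":0,"ry":0,"rz":0.38,"hand":0.6},{"tx":-0.72,"ty":-0.34,"tz":0,"rx":0,"ry":0,"rz":0.38,"hand":0.6},{"tx":-0.72,"ty":-0.34,"tz":0,"rx":0,"ry":0,"rz":0.38,"hand":0.6}]'
python3 plan.py '[[0.55,0.25,0.40,1.6],[0.619,-0.3215,0.30,0.364]]'
```

```text
t: 0.4
eef_pos: [0.2986, 0.5007, 0.4041]
orientation: [-3.14, 0.001, 2.492]
force: [-0.3, -0.7, -0.6]
finger_gap: 0.0512
grasp_force: 0.0
now [0.2986 0.5007 0.4041] [-3.1396e+00  1.4000e-03  2.4918e+00] j6 -0.08
tx -0.782 ty -0.106 tz 0.009 rz 0.378  n 2.4
tx -0.779 ty 0.128 tz 0.009 rz 0.378  n 2.4
tx -0.707 ty 0.350 tz 0.009 rz 0.378  n 2.4
--
tx -0.955 ty 0.087 tz 0.167 rz 0.393  n 2.9
tx -0.884 ty 0.374 tz 0.167 rz 0.393  n 2.9
tx -0.728 ty 0.625 tz 0.167 rz 0.393  n 2.9
tx -0.504 ty 0.816 tz 0.167 rz 0.393  n 2.9
--
```

```bash
python3 -m jog '[{"tx":-0.78,"ty":-0.11,"tz":0,"rx":0,"ry":0,"rz":0.38,"hand":0.6},{"tx":-0.78,"ty":-0.11,"tz":0,"rx":0,"ry":0,"rz":0.38,"hand":0.6},{"tx":-0.78,"ty":-0.11,"tz":0,"rx":0,"ry":0,"rz":0.38,"hand":0.6}]' >/dev/null
python3 -m jog '[{"tx":-0.78,"ty":0.13,"tz":0,"rx":0,"ry":0,"rz":0.38,"hand":0.6},{"tx":-0.78,"ty":0.13,"tz":0,"rx":0,"ry":0,"rz":0.38,"hand":0.6},{"tx":-0.78,"ty":0.13,"tz":0,"rx":0,"ry":0,"rz":0.38,"hand":0.6}]' >/dev/null
python3 -m jog '[{"tx":-0.71,"ty":0.35,"tz":0,"rx":0,"ry":0,"rz":0.38,"hand":0.6},{"tx":-0.71,"ty":0.35,"tz":0,"rx":0,"ry":0,"rz":0.38,"hand":0.6},{"tx":-0.71,"ty":0.35,"tz":0,"rx":0,"ry":0,"rz":0.38,"hand":0.6}]' >/dev/null
python3 -m jog '[{"tx":-0.95,"ty":0.09,"tz":0.17,"rx":0,"ry":0,"rz":0.39,"hand":0.6},{"tx":-0.95,"ty":0.09,"tz":0.17,"rx":0,"ry":0,"rz":0.39,"hand":0.6},{"tx":-0.95,"ty":0.09,"tz":0.17,"rx":0,"ry":0,"rz":0.39,"hand":0.6}]' >/dev/null
python3 -m jog '[{"tx":-0.88,"ty":0.37,"tz":0.17,"rx":0,"ry":0,"rz":0.39,"hand":0.6},{"tx":-0.88,"ty":0.37,"tz":0.17,"rx":0,"ry":0,"rz":0.39,"hand":0.6},{"tx":-0.88,"ty":0.37,"tz":0.17,"rx":0,"ry":0,"rz":0.39,"hand":0.6}]' >/dev/null
python3 -m jog '[{"tx":-0.73,"ty":0.62,"tz":0.17,"rx":0,"ry":0,"rz":0.39,"hand":0.6},{"tx":-0.73,"ty":0.62,"tz":0.17,"rx":0,"ry":0,"rz":0.39,"hand":0.6},{"tx":-0.73,"ty":0.62,"tz":0.17,"rx":0,"ry":0,"rz":0.39,"hand":0.6}]' >/dev/null
python3 -m jog '[{"tx":-0.5,"ty":0.82,"tz":0.17,"rx":0,"ry":0,"rz":0.39,"hand":0.6},{"tx":-0.5,"ty":0.82,"tz":0.17,"rx":0,"ry":0,"rz":0.39,"hand":0.6},{"tx":-0.5,"ty":0.82,"tz":0.17,"rx":0,"ry":0,"rz":0.39,"hand":0.6},{"tx":-0.5,"ty":0.82,"tz":0.17,"rx":0,"ry":0,"rz":0.39,"hand":0.6},{"tx":-0.5,"ty":0.82,"tz":0.17,"rx":0,"ry":0,"rz":0.39,"hand":0.6}]'
python3 plan.py '[[0.619,-0.3215,0.22,0.364],[0.619,-0.3215,0.1765,0.364]]'
```

```text
t: 2.7
eef_pos: [0.6201, -0.3179, 0.3015]
orientation: [-3.139, 0.001, 0.375]
force: [0.5, 0.3, 0.2]
finger_gap: 0.0511
grasp_force: 0.0
now [ 0.6201 -0.3179  0.3015] [-3.1392e+00  8.0000e-04  3.7460e-01] j6 0.56
tx -0.016 ty 0.020 tz 0.543 rz 0.013  n 1.6
--
tx 0.000 ty -0.000 tz 0.290 rz -0.000  n 0.9
--
```

```bash
python3 -m jog '[{"tx":-0.016,"ty":0.02,"tz":0.3,"rx":0,"ry":0,"rz":0.013,"hand":0.6},{"tx":-0.016,"ty":0.02,"tz":0.54,"rx":0,"ry":0,"rz":0.013,"hand":0.6},{"tx":-0.016,"ty":0.02,"tz":0.54,"rx":0,"ry":0,"rz":0.013,"hand":0.6},{"tx":-0.016,"ty":0.02,"tz":0.7,"rx":0,"ry":0,"rz":0.013,"hand":0.6},{"tx":-0.016,"ty":0.02,"tz":0.83,"rx":0,"ry":0,"rz":0.013,"hand":0.6},{"tx":-0.016,"ty":0.02,"tz":0.83,"rx":0,"ry":0,"rz":0.013,"hand":0.6},{"tx":-0.016,"ty":0.02,"tz":0.83,"rx":0,"ry":0,"rz":0.013,"hand":0.6}]'
python3 -m jog '[{"tx":0,"ty":0,"tz":0,"rx":0,"ry":0,"rz":0,"hand":0},{"tx":0,"ty":0,"tz":0,"rx":0,"ry":0,"rz":0,"hand":0},{"tx":0,"ty":0,"tz":0,"rx":0,"ry":0,"rz":0,"hand":0},{"tx":0,"ty":0,"tz":0,"rx":0,"ry":0,"rz":0,"hand":0},{"tx":0,"ty":0,"tz":0,"rx":0,"ry":0,"rz":0,"hand":0}]'
```

```text
t: 3.4
eef_pos: [0.6202, -0.3199, 0.1799]
orientation: [3.141, -0.001, 0.367]
force: [-0.2, -0.3, 0.3]
finger_gap: 0.0512
grasp_force: 0.0
t: 3.9
eef_pos: [0.62, -0.321, 0.1802]
orientation: [3.14, -0.001, 0.365]
force: [-0.1, 0.9, 7.2]
finger_gap: 0.0134
grasp_force: 58.6
```

```bash
python3 -m jog '[{"tx":0,"ty":0,"tz":0,"rx":0,"ry":0,"rz":0,"hand":0.5},{"tx":0,"ty":0,"tz":0,"rx":0,"ry":0,"rz":0,"hand":0.5},{"tx":0,"ty":0,"tz":0.027,"rx":0,"ry":0,"rz":0,"hand":0.5},{"tx":0,"ty":0,"tz":0.027,"rx":0,"ry":0,"rz":0,"hand":0.5},{"tx":0,"ty":0,"tz":0.027,"rx":0,"ry":0,"rz":0,"hand":0.5}]'
python3 -m jog '[{"tx":0,"ty":0,"tz":0,"rx":0,"ry":0,"rz":0,"hand":0},{"tx":0,"ty":0,"tz":0,"rx":0,"ry":0,"rz":0,"hand":0},{"tx":0,"ty":0,"tz":0,"rx":0,"ry":0,"rz":0,"hand":0},{"tx":0,"ty":0,"tz":0,"rx":0,"ry":0,"rz":0,"hand":0},{"tx":0,"ty":0,"tz":0,"rx":0,"ry":0,"rz":0,"hand":0}]'
```

```text
t: 4.4
eef_pos: [0.6193, -0.3207, 0.1735]
orientation: [-3.141, 0.001, 0.366]
force: [-0.7, 0.8, 1.2]
finger_gap: 0.043
grasp_force: 0.0
t: 4.9
eef_pos: [0.6196, -0.3208, 0.1743]
orientation: [3.141, -0.0, 0.366]
force: [-0.2, -0.1, 0.6]
finger_gap: 0.0135
grasp_force: 58.7
```

```bash
python3 plan.py '[[0.6196,-0.3208,0.30,0.366],[0.5115,0.1275,0.30,2.970]]' x
```

```text
now [ 0.6196 -0.3208  0.1743] [ 3.1413e+00 -2.0000e-04  3.6560e-01] j6 0.57
tx 0.000 ty -0.000 tz -0.838 rz -0.001  n 2.5
--
tx 0.099 ty -0.762 tz -0.000 rz -0.829  n 4.3
tx 0.541 ty -0.546 tz -0.000 rz -0.829  n 4.3
tx 0.761 ty -0.107 tz -0.000 rz -0.829  n 4.3
tx 0.670 ty 0.376 tz 0.000 rz -0.829  n 4.3
--
```

```bash
python3 -m jog '[{"tx":0,"ty":0,"tz":-0.1,"rx":0,"ry":0,"rz":0,"hand":0},{"tx":0,"ty":0,"tz":-0.3,"rx":0,"ry":0,"rz":0,"hand":0},{"tx":0,"ty":0,"tz":-0.5,"rx":0,"ry":0,"rz":0,"hand":0},{"tx":0,"ty":0,"tz":-0.7,"rx":0,"ry":0,"rz":0,"hand":0},{"tx":0,"ty":0,"tz":-0.84,"rx":0,"ry":0,"rz":0,"hand":0},{"tx":0,"ty":0,"tz":-0.84,"rx":0,"ry":0,"rz":0,"hand":0}]'
python3 -m jog '[{"tx":0.02,"ty":-0.15,"tz":0,"rx":0,"ry":0,"rz":-0.14,"hand":0},{"tx":0.04,"ty":-0.3,"tz":0,"rx":0,"ry":0,"rz":-0.3,"hand":0},{"tx":0.06,"ty":-0.45,"tz":0,"rx":0,"ry":0,"rz":-0.48,"hand":0},{"tx":0.08,"ty":-0.6,"tz":0,"rx":0,"ry":0,"rz":-0.66,"hand":0},{"tx":0.1,"ty":-0.76,"tz":0,"rx":0,"ry":0,"rz":-0.83,"hand":0}]'
python3 -m jog '[{"tx":0.11,"ty":-0.11,"tz":0,"rx":0,"ry":0,"rz":-0.17,"hand":0},{"tx":0.22,"ty":-0.22,"tz":0,"rx":0,"ry":0,"rz":-0.33,"hand":0},{"tx":0.33,"ty":-0.33,"tz":0,"rx":0,"ry":0,"rz":-0.5,"hand":0},{"tx":0.43,"ty":-0.44,"tz":0,"rx":0,"ry":0,"rz":-0.66,"hand":0},{"tx":0.54,"ty":-0.55,"tz":0,"rx":0,"ry":0,"rz":-0.83,"hand":0}]' >/dev/null
python3 -m jog '[{"tx":0.15,"ty":-0.02,"tz":0,"rx":0,"ry":0,"rz":-0.17,"hand":0},{"tx":0.3,"ty":-0.04,"tz":0,"rx":0,"ry":0,"rz":-0.33,"hand":0},{"tx":0.46,"ty":-0.06,"tz":0,"rx":0,"ry":0,"rz":-0.5,"hand":0},{"tx":0.61,"ty":-0.08,"tz":0,"rx":0,"ry":0,"rz":-0.66,"hand":0},{"tx":0.76,"ty":-0.11,"tz":0,"rx":0,"ry":0,"rz":-0.83,"hand":0}]' >/dev/null
python3 -m jog '[{"tx":0.13,"ty":0.07,"tz":0,"rx":0,"ry":0,"rz":-0.17,"hand":0},{"tx":0.27,"ty":0.15,"tz":0,"rx":0,"ry":0,"rz":-0.33,"hand":0},{"tx":0.4,"ty":0.22,"tz":0,"rx":0,"ry":0,"rz":-0.5,"hand":0},{"tx":0.54,"ty":0.3,"tz":0,"rx":0,"ry":0,"rz":-0.66,"hand":0},{"tx":0.67,"ty":0.38,"tz":0,"rx":0,"ry":0,"rz":-0.83,"hand":0},{"tx":0.67,"ty":0.38,"tz":0,"rx":0,"ry":0,"rz":-0.83,"hand":0},{"tx":0.67,"ty":0.38,"tz":0,"rx":0,"ry":0,"rz":-0.83,"hand":0}]'
python3 plan.py '[[0.5115,0.1275,0.23,2.970],[0.5115,0.1275,0.201,2.970]]'
python3 - <<'E'
from h import *
t=robot.grab_frame("top")[:,:,::-1][120:260,220:360];s=robot.grab_frame("scene")[:,:,::-1][90:250,300:500]
r=lambda a:cv2.resize(a,(400,400*a.shape[0]//a.shape[1]),interpolation=cv2.INTER_CUBIC)[:320]
cv2.imwrite("pics/p1.png",np.hstack([r(t),r(s)]))
E
```

```text
t: 5.5
eef_pos: [0.6205, -0.3214, 0.3049]
orientation: [3.134, -0.005, 0.366]
force: [0.6, -0.4, -2.7]
finger_gap: 0.0139
grasp_force: 58.6
t: 6.0
eef_pos: [0.5919, -0.208, 0.2988]
orientation: [-3.139, 0.0, 1.023]
force: [0.4, 0.8, -2.5]
finger_gap: 0.0134
grasp_force: 58.7
t: 7.7
eef_pos: [0.5102, 0.1278, 0.2995]
orientation: [-3.141, -0.001, 2.973]
force: [0.7, -0.2, -1.9]
finger_gap: 0.014
grasp_force: 58.8
now [0.5102 0.1278 0.2995] [-3.1409e+00 -1.4000e-03  2.9731e+00] j6 -1.37
tx -0.009 ty -0.001 tz 0.463 rz 0.004  n 1.4
--
tx 0.000 ty -0.000 tz 0.193 rz -0.000  n 0.6
--
```

View pics/p1.png

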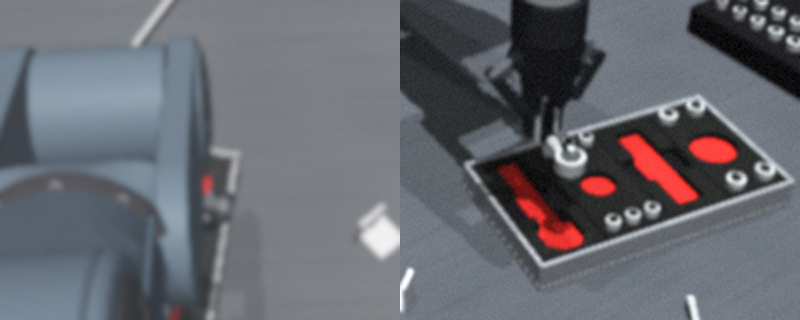

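The scene view shows the ratchet held level over its module, head at about (384,167) and pointing the right way. The top view is blocked by the arm. I'll check the head's position against the pocket.

```bash
python3 - <<'E'
from h import *
print(plane("scene",(384.2,166.5),.143), "want offset from tool", np.array([.0581,-.0101]))
E
python3 -m jog '[{"tx":-0.008,"ty":0,"tz":0.23,"rx":0,"ry":0,"rz":0,"hand":0},{"tx":-0.008,"ty":0,"tz":0.46,"rx":0,"ry":0,"rz":0,"hand":0},{"tx":-0.008,"ty":0,"tz":0.46,"rx":0,"ry":0,"rz":0,"hand":0},{"tx":-0.008,"ty":0,"tz":0.46,"rx":0,"ry":0,"rz":0,"hand":0}]'
```

```text
[0.56724759 0.11792963 0.143     ] want offset from tool [ 0.0581 -0.0101]
t: 8.2
eef_pos: [0.512, 0.1266, 0.2309]
orientation: [-3.141, -0.002, 2.971]
force: [0.1, 0.1, -1.8]
finger_gap: 0.0136
grasp_force: 58.8
```

```bash
python3 -m jog '[{"tx":0,"ty":0,"tz":0.06,"rx":0,"ry":0,"rz":0,"hand":0},{"tx":0,"ty":0,"tz":0.12,"rx":0,"ry":0,"rz":0,"hand":0},{"tx":0,"ty":0,"tz":0.16,"rx":0,"ry":0,"rz":0,"hand":0},{"tx":0,"ty":0,"tz":0.18,"rx":0,"ry":0,"rz":0,"hand":0},{"tx":0,"ty":0,"tz":0.2,"rx":0,"ry":0,"rz":0,"hand":0},{"tx":0,"ty":0,"tz":0.2,"rx":0,"ry":0,"rz":0,"hand":0},{"tx":0,"ty":0,"tz":0.2,"rx":0,"ry":0,"rz":0,"hand":0}]'
```

```text
t: 8.9
eef_pos: [0.5119, 0.1274, 0.2012]
orientation: [3.142, 0.0, 2.973]
force: [0.3, -0.4, -2.4]
finger_gap: 0.0138
grasp_force: 58.8
```

```bash
python3 -m jog '[{"tx":0,"ty":0,"tz":0.01,"rx":0,"ry":0,"rz":0,"hand":0},{"tx":0,"ty":0,"tz":0.01,"rx":0,"ry":0,"rz":0,"hand":0.15},{"tx":0,"ty":0,"tz":0.01,"rx":0,"ry":0,"rz":0,"hand":0.35},{"tx":0,"ty":0,"tz":0.01,"rx":0,"ry":0,"rz":0,"hand":0.35},{"tx":0,"ty":0,"tz":0.01,"rx":0,"ry":0,"rz":0,"hand":0.35},{"tx":0,"ty":0,"tz":-0.1,"rx":0,"ry":0,"rz":0,"hand":0.35},{"tx":0,"ty":0,"tz":-0.35,"rx":0,"ry":0,"rz":0,"hand":0.35},{"tx":0,"ty":0,"tz":-0.6,"rx":0,"ry":0,"rz":0,"hand":0.35},{"tx":0,"ty":0,"tz":-0.7,"rx":0,"ry":0,"rz":0,"hand":0.35}]'
python3 - <<'E'
from h import *
f=robot.grab_frame("scene")[:,:,::-1][100:260,310:510];cv2.imwrite("pics/p2.png",cv2.resize(f,None,fx=3,fy=3,interpolation=cv2.INTER_CUBIC))
E
# extension: mid and plan; axis yaw -0.359, either way round
python3 plan.py '[[0.597,-0.134,0.31,2.785],[0.597,-0.134,0.1765,2.785]]'
```

```text
t: 9.8
eef_pos: [0.5127, 0.1274, 0.3094]
orientation: [3.14, 0.006, 2.973]
force: [0.1, 0.2, -0.9]
finger_gap: 0.0295
grasp_force: 0.0
now [0.513  0.1275 0.3106] [3.1399 0.0082 2.9733] j6 -1.37
tx -0.422 ty -0.812 tz 0.002 rz 0.120  n 2.7
tx -0.496 ty -0.769 tz 0.002 rz 0.120  n 2.7
--
tx 0.000 ty -0.000 tz 0.890 rz -0.000  n 2.7
--
```

View pics/p2.png

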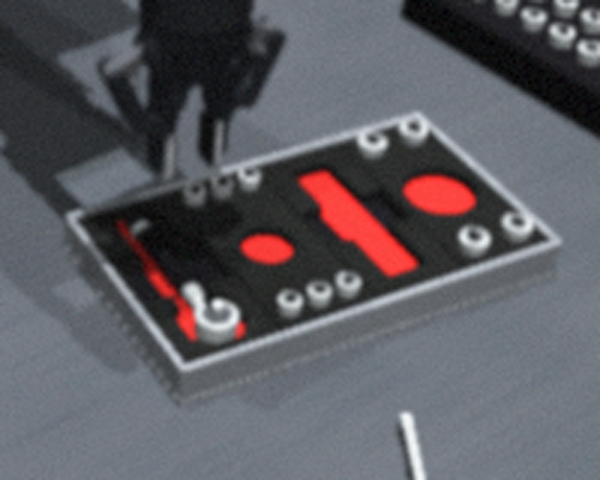

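The ratchet is seated in its keyhole, with its head at crop (217,312) inside the pocket. Next is the extension.

```bash
python3 -m jog '[{"tx":-0.42,"ty":-0.81,"tz":0,"rx":0,"ry":0,"rz":0.12,"hand":0.6},{"tx":-0.42,"ty":-0.81,"tz":0,"rx":0,"ry":0,"rz":0.12,"hand":0.6},{"tx":-0.42,"ty":-0.81,"tz":0,"rx":0,"ry":0,"rz":0.12,"hand":0.6}]' >/dev/null
python3 -m jog '[{"tx":-0.5,"ty":-0.77,"tz":0,"rx":0,"ry":0,"rz":0.12,"hand":0.6},{"tx":-0.5,"ty":-0.77,"tz":0,"rx":0,"ry":0,"rz":0.12,"hand":0.6},{"tx":-0.5,"ty":-0.77,"tz":0,"rx":0,"ry":0,"rz":0.12,"hand":0.6},{"tx":-0.5,"ty":-0.77,"tz":0.3,"rx":0,"ry":0,"rz":0.12,"hand":0.6},{"tx":-0.5,"ty":-0.77,"tz":0.5,"rx":0,"ry":0,"rz":0.12,"hand":0.6},{"tx":-0.5,"ty":-0.77,"tz":0.5,"rx":0,"ry":0,"rz":0.12,"hand":0.6},{"tx":-0.5,"ty":-0.77,"tz":0.5,"rx":0,"ry":0,"rz":0.12,"hand":0.6}]'
python3 plan.py '[[0.5966,-0.134,0.176,2.780]]'
```

```text
t: 10.85
eef_pos: [0.5958, -0.1339, 0.2305]
orientation: [3.141, -0.002, 2.785]
force: [0.6, 0.3, -0.5]
finger_gap: 0.0514
grasp_force: 0.0
now [ 0.5958 -0.1339  0.2305] [ 3.1415e+00 -2.0000e-03  2.7847e+00] j6 -1.62
tx -0.005 ty 0.001 tz 0.363 rz 0.006  n 1.1
--
```

```bash
python3 -m jog '[{"tx":-0.005,"ty":0,"tz":0.15,"rx":0,"ry":0,"rz":0.006,"hand":0.6},{"tx":-0.005,"ty":0,"tz":0.28,"rx":0,"ry":0,"rz":0.006,"hand":0.6},{"tx":-0.005,"ty":0,"tz":0.365,"rx":0,"ry":0,"rz":0.006,"hand":0.6},{"tx":-0.005,"ty":0,"tz":0.365,"rx":0,"ry":0,"rz":0.006,"hand":0.6},{"tx":-0.005,"ty":0,"tz":0.365,"rx":0,"ry":0,"rz":0.006,"hand":0.6}]'
python3 -m jog '[{"tx":0,"ty":0,"tz":0,"rx":0,"ry":0,"rz":0,"hand":0},{"tx":0,"ty":0,"tz":0,"rx":0,"ry":0,"rz":0,"hand":0},{"tx":0,"ty":0,"tz":0,"rx":0,"ry":0,"rz":0,"hand":0},{"tx":0,"ty":0,"tz":0,"rx":0,"ry":0,"rz":0,"hand":0},{"tx":0,"ty":0,"tz":0,"rx":0,"ry":0,"rz":0,"hand":0},{"tx":0,"ty":0,"tz":0,"rx":0,"ry":0,"rz":0,"hand":0}]'
python3 -m jog '[{"tx":0,"ty":0,"tz":-0.1,"rx":0,"ry":0,"rz":0,"hand":0},{"tx":0,"ty":0,"tz":-0.3,"rx":0,"ry":0,"rz":0,"hand":0},{"tx":0,"ty":0,"tz":-0.5,"rx":0,"ry":0,"rz":0,"hand":0},{"tx":0,"ty":0,"tz":-0.7,"rx":0,"ry":0,"rz":0,"hand":0},{"tx":0,"ty":0,"tz":-0.85,"rx":0,"ry":0,"rz":0,"hand":0},{"tx":0,"ty":0,"tz":-0.85,"rx":0,"ry":0,"rz":0,"hand":0}]'
python3 plan.py '[[0.5388,0.2874,0.305,2.970]]'
```

```text
t: 11.35
eef_pos: [0.5972, -0.1342, 0.1775]
orientation: [-3.142, 0.002, 2.78]
force: [0.7, 0.2, 0.3]
finger_gap: 0.0513
grasp_force: 0.0
t: 11.95
eef_pos: [0.5971, -0.1344, 0.1775]
orientation: [3.142, 0.002, 2.78]
force: [-0.4, 0.8, 6.0]
finger_gap: 0.0121
grasp_force: 60.7
t: 12.55
eef_pos: [0.5977, -0.1347, 0.3078]
orientation: [-3.141, 0.008, 2.78]
force: [0.2, -0.3, -1.9]
finger_gap: 0.0122
grasp_force: 59.9
now [ 0.5977 -0.1347  0.3078] [-3.1413  0.0077  2.7799] j6 -1.61
tx 0.454 ty 0.831 tz 0.006 rz -0.081  n 2.8
tx 0.401 ty 0.858 tz 0.006 rz -0.081  n 2.8
tx 0.346 ty 0.882 tz 0.006 rz -0.081  n 2.8
--
```

```bash
python3 -m jog '[{"tx":0.15,"ty":0.28,"tz":0,"rx":0,"ry":0,"rz":-0.03,"hand":0},{"tx":0.3,"ty":0.55,"tz":0,"rx":0,"ry":0,"rz":-0.05,"hand":0},{"tx":0.45,"ty":0.83,"tz":0,"rx":0,"ry":0,"rz":-0.08,"hand":0}]' >/dev/null
python3 -m jog '[{"tx":0.13,"ty":0.29,"tz":0,"rx":0,"ry":0,"rz":-0.03,"hand":0},{"tx":0.27,"ty":0.57,"tz":0,"rx":0,"ry":0,"rz":-0.05,"hand":0},{"tx":0.4,"ty":0.86,"tz":0,"rx":0,"ry":0,"rz":-0.08,"hand":0}]' >/dev/null
python3 -m jog '[{"tx":0.12,"ty":0.3,"tz":0,"rx":0,"ry":0,"rz":-0.03,"hand":0},{"tx":0.23,"ty":0.6,"tz":0,"rx":0,"ry":0,"rz":-0.05,"hand":0},{"tx":0.35,"ty":0.88,"tz":0,"rx":0,"ry":0,"rz":-0.08,"hand":0},{"tx":0.35,"ty":0.88,"tz":0,"rx":0,"ry":0,"rz":-0.08,"hand":0},{"tx":0.35,"ty":0.88,"tz":0.2,"rx":0,"ry":0,"rz":-0.08,"hand":0},{"tx":0.35,"ty":0.88,"tz":0.43,"rx":0,"ry":0,"rz":-0.08,"hand":0},{"tx":0.35,"ty":0.88,"tz":0.43,"rx":0,"ry":0,"rz":-0.08,"hand":0},{"tx":0.35,"ty":0.88,"tz":0.43,"rx":0,"ry":0,"rz":-0.08,"hand":0}]'
python3 - <<'E'
from h import *
f=robot.grab_frame("scene")[:,:,::-1][100:260,310:510];cv2.imwrite("pics/p3.png",cv2.resize(f,None,fx=3,fy=3,interpolation=cv2.INTER_CUBIC))
E
python3 plan.py '[[0.5388,0.2874,0.204,2.970]]'
```

```text
t: 13.95
eef_pos: [0.5378, 0.2869, 0.2383]
orientation: [-3.14, -0.003, 2.968]
force: [0.2, -1.0, -1.0]
finger_gap: 0.0122
grasp_force: 59.8
now [0.5385 0.2872 0.2396] [-3.1415 -0.      2.9677] j6 -1.09
tx -0.002 ty 0.002 tz 0.238 rz -0.003  n 0.7
--
```

View pics/p3.png

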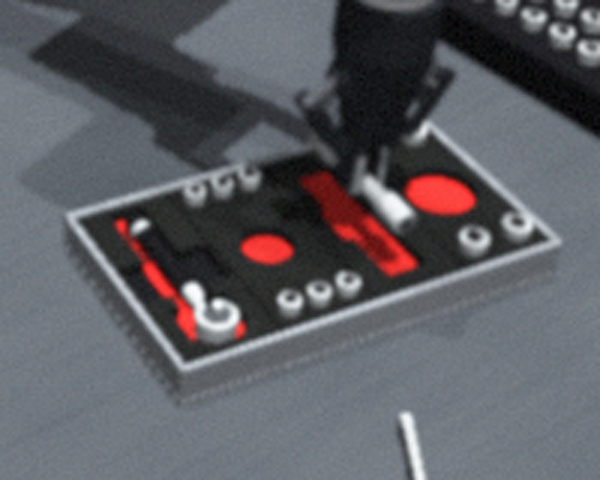

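The extension hangs level over its slot, near collar at crop (400,215). Lowering and releasing now.

```bash
python3 -m jog '[{"tx":0,"ty":0,"tz":0.06,"rx":0,"ry":0,"rz":0,"hand":0},{"tx":0,"ty":0,"tz":0.12,"rx":0,"ry":0,"rz":0,"hand":0},{"tx":0,"ty":0,"tz":0.18,"rx":0,"ry":0,"rz":0,"hand":0},{"tx":0,"ty":0,"tz":0.22,"rx":0,"ry":0,"rz":0,"hand":0},{"tx":0,"ty":0,"tz":0.24,"rx":0,"ry":0,"rz":0,"hand":0},{"tx":0,"ty":0,"tz":0.24,"rx":0,"ry":0,"rz":0,"hand":0},{"tx":0,"ty":0,"tz":0.24,"rx":0,"ry":0,"rz":0,"hand":0}]'
python3 -m jog '[{"tx":0,"ty":0,"tz":0.005,"rx":0,"ry":0,"rz":0,"hand":0},{"tx":0,"ty":0,"tz":0.005,"rx":0,"ry":0,"rz":0,"hand":0.15},{"tx":0,"ty":0,"tz":0.005,"rx":0,"ry":0,"rz":0,"hand":0.35},{"tx":0,"ty":0,"tz":0.005,"rx":0,"ry":0,"rz":0,"hand":0.35},{"tx":0,"ty":0,"tz":0.005,"rx":0,"ry":0,"rz":0,"hand":0.35},{"tx":0,"ty":0,"tz":-0.1,"rx":0,"ry":0,"rz":0,"hand":0.35},{"tx":0,"ty":0,"tz":-0.35,"rx":0,"ry":0,"rz":0,"hand":0.35},{"tx":0,"ty":0,"tz":-0.6,"rx":0,"ry":0,"rz":0,"hand":0.35},{"tx":0,"ty":0,"tz":-0.9,"rx":0,"ry":0,"rz":0,"hand":0.35},{"tx":0,"ty":0,"tz":-1,"rx":0,"ry":0,"rz":0,"hand":0.35}]'
python3 - <<'E'
from h import *
f=robot.grab_frame("scene")[:,:,::-1][100:260,310:510];cv2.imwrite("pics/p4.png",cv2.resize(f,None,fx=3,fy=3,interpolation=cv2.INTER_CUBIC))
E
python3 plan.py '[[0.56,0.05,0.35,2.97],[0.428,-0.1212,0.25,2.97],[0.428,-0.1212,0.200,2.97]]'
```

```text
t: 14.7
eef_pos: [0.5382, 0.2877, 0.2035]
orientation: [3.141, 0.0, 2.968]
force: [-0.7, -0.5, -1.3]
finger_gap: 0.0126
grasp_force: 59.9
t: 15.7
eef_pos: [0.5392, 0.2881, 0.3598]
orientation: [3.137, 0.009, 2.969]
force: [0.0, 0.2, -0.1]
finger_gap: 0.0299
grasp_force: 0.0
now [0.5393 0.2882 0.3607] [3.1361 0.0106 2.9686] j6 -1.09
tx -0.205 ty -0.770 tz 0.036 rz -0.001  n 2.4
tx -0.204 ty -0.770 tz 0.036 rz -0.001  n 2.4
--
tx 0.336 ty -0.637 tz 0.333 rz -0.000  n 2.4
tx 0.336 ty -0.637 tz 0.333 rz -0.000  n 2.4
--
tx 0.000 ty -0.000 tz 0.333 rz -0.000  n 1.0
--
```

View pics/p4.png

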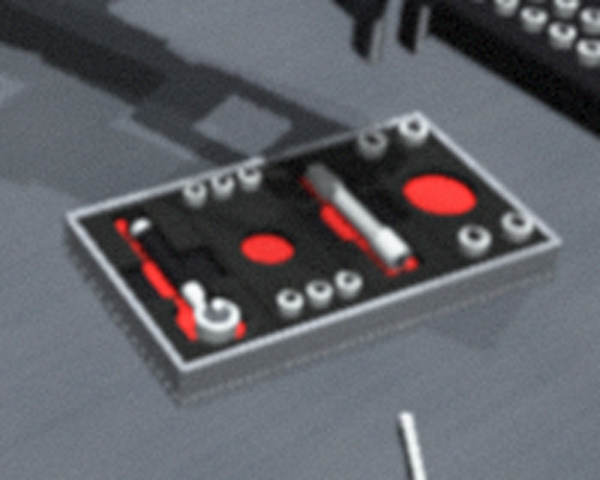

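The extension lies in its slot, crop (320,180)-(395,255). Next is the wide socket.

```bash
python3 -m jog '[{"tx":-0.205,"ty":-0.77,"tz":0.04,"rx":0,"ry":0,"rz":0,"hand":1},{"tx":-0.205,"ty":-0.77,"tz":0.04,"rx":0,"ry":0,"rz":0,"hand":1},{"tx":-0.205,"ty":-0.77,"tz":0.04,"rx":0,"ry":0,"rz":0,"hand":1}]' >/dev/null
python3 -m jog '[{"tx":-0.205,"ty":-0.77,"tz":0.04,"rx":0,"ry":0,"rz":0,"hand":1},{"tx":-0.205,"ty":-0.77,"tz":0.04,"rx":0,"ry":0,"rz":0,"hand":1},{"tx":-0.205,"ty":-0.77,"tz":0.04,"rx":0,"ry":0,"rz":0,"hand":1}]' >/dev/null
python3 -m jog '[{"tx":0.336,"ty":-0.637,"tz":0.33,"rx":0,"ry":0,"rz":0,"hand":1},{"tx":0.336,"ty":-0.637,"tz":0.33,"rx":0,"ry":0,"rz":0,"hand":1},{"tx":0.336,"ty":-0.637,"tz":0.33,"rx":0,"ry":0,"rz":0,"hand":1}]' >/dev/null
python3 -m jog '[{"tx":0.336,"ty":-0.637,"tz":0.33,"rx":0,"ry":0,"rz":0,"hand":1},{"tx":0.336,"ty":-0.637,"tz":0.33,"rx":0,"ry":0,"rz":0,"hand":1},{"tx":0.336,"ty":-0.637,"tz":0.33,"rx":0,"ry":0,"rz":0,"hand":1},{"tx":0.336,"ty":-0.637,"tz":0.33,"rx":0,"ry":0,"rz":0,"hand":1},{"tx":0.336,"ty":-0.637,"tz":0.33,"rx":0,"ry":0,"rz":0,"hand":1}]'
python3 plan.py '[[0.428,-0.1212,0.197,2.97]]'
python3 - <<'E'
from h import *
f=robot.grab_frame("top")[:,:,::-1][150:250,165:310];cv2.imwrite("pics/p5.png",cv2.resize(f,None,fx=5,fy=5,interpolation=cv2.INTER_CUBIC))
E
```

```text
t: 17.15
eef_pos: [0.4267, -0.1217, 0.2425]
orientation: [3.141, 0.0, 2.967]
force: [0.6, 0.1, 0.4]
finger_gap: 0.0853
grasp_force: 0.0
now [ 0.4267 -0.1217  0.2425] [3.1415 0.     2.967 ] j6 -1.93
tx -0.008 ty 0.004 tz 0.304 rz -0.004  n 0.9
--
```

View pics/p5.png

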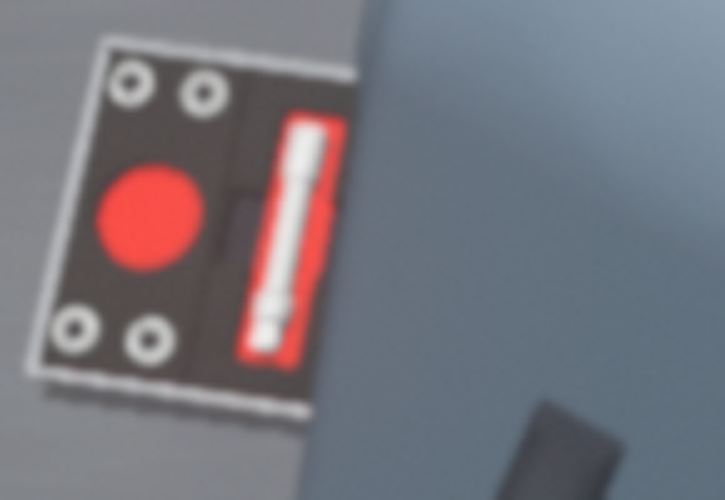

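The top view shows the extension wholly inside its slot, with red visible on both sides and at both ends. Lowering onto the wide socket.

```bash
python3 -m jog '[{"tx":-0.008,"ty":0.004,"tz":0.15,"rx":0,"ry":0,"rz":0,"hand":1},{"tx":-0.008,"ty":0.004,"tz":0.3,"rx":0,"ry":0,"rz":0,"hand":1},{"tx":-0.008,"ty":0.004,"tz":0.3,"rx":0,"ry":0,"rz":0,"hand":1},{"tx":-0.008,"ty":0.004,"tz":0.3,"rx":0,"ry":0,"rz":0,"hand":1}]'
python3 -m jog '[{"tx":0,"ty":0,"tz":0,"rx":0,"ry":0,"rz":0,"hand":0},{"tx":0,"ty":0,"tz":0,"rx":0,"ry":0,"rz":0,"hand":0},{"tx":0,"ty":0,"tz":0,"rx":0,"ry":0,"rz":0,"hand":0},{"tx":0,"ty":0,"tz":0,"rx":0,"ry":0,"rz":0,"hand":0},{"tx":0,"ty":0,"tz":0,"rx":0,"ry":0,"rz":0,"hand":0}]'
python3 -m jog '[{"tx":0,"ty":0,"tz":-0.1,"rx":0,"ry":0,"rz":0,"hand":0},{"tx":0,"ty":0,"tz":-0.3,"rx":0,"ry":0,"rz":0,"hand":0},{"tx":0,"ty":0,"tz":-0.6,"rx":0,"ry":0,"rz":0,"hand":0},{"tx":0,"ty":0,"tz":-0.9,"rx":0,"ry":0,"rz":0,"hand":0},{"tx":0,"ty":0,"tz":-0.9,"rx":0,"ry":0,"rz":0,"hand":0}]'
python3 plan.py '[[0.5527,0.3675,0.33,2.97]]'
```

```text
t: 17.6
eef_pos: [0.4285, -0.1203, 0.1978]
orientation: [-3.142, 0.0, 2.97]
force: [-0.3, 0.7, 0.4]
finger_gap: 0.0853
grasp_force: 0.0
t: 18.1
eef_pos: [0.4282, -0.121, 0.1985]
orientation: [-3.141, 0.002, 2.968]
force: [0.2, 1.6, 6.4]
finger_gap: 0.043
grasp_force: 60.1
t: 18.6
eef_pos: [0.4291, -0.1216, 0.3372]
orientation: [-3.137, 0.011, 2.969]
force: [1.1, -1.2, -4.0]
finger_gap: 0.0429
grasp_force: 62.1
now [ 0.4291 -0.1216  0.3372] [-3.1374  0.0114  2.9685] j6 -1.93
tx -0.062 ty 0.838 tz 0.012 rz -0.000  n 2.5
tx -0.063 ty 0.838 tz 0.012 rz -0.000  n 2.5
tx -0.063 ty 0.838 tz 0.012 rz -0.000  n 2.5
tx -0.063 ty 0.838 tz 0.012 rz -0.000  n 2.5
--
```

```bash
python3 -m jog '[{"tx":-0.02,"ty":0.28,"tz":0,"rx":0,"ry":0,"rz":0,"hand":0},{"tx":-0.04,"ty":0.56,"tz":0,"rx":0,"ry":0,"rz":0,"hand":0},{"tx":-0.062,"ty":0.838,"tz":0,"rx":0,"ry":0,"rz":0,"hand":0}]' >/dev/null
python3 -m jog '[{"tx":-0.02,"ty":0.28,"tz":0,"rx":0,"ry":0,"rz":0,"hand":0},{"tx":-0.04,"ty":0.56,"tz":0,"rx":0,"ry":0,"rz":0,"hand":0},{"tx":-0.062,"ty":0.838,"tz":0,"rx":0,"ry":0,"rz":0,"hand":0}]' >/dev/null
python3 -m jog '[{"tx":-0.02,"ty":0.28,"tz":0,"rx":0,"ry":0,"rz":0,"hand":0},{"tx":-0.04,"ty":0.56,"tz":0,"rx":0,"ry":0,"rz":0,"hand":0},{"tx":-0.062,"ty":0.838,"tz":0,"rx":0,"ry":0,"rz":0,"hand":0}]' >/dev/null
python3 -m jog '[{"tx":-0.02,"ty":0.28,"tz":0,"rx":0,"ry":0,"rz":0,"hand":0},{"tx":-0.04,"ty":0.56,"tz":0,"rx":0,"ry":0,"rz":0,"hand":0},{"tx":-0.063,"ty":0.838,"tz":0,"rx":0,"ry":0,"rz":0,"hand":0},{"tx":-0.063,"ty":0.838,"tz":0.2,"rx":0,"ry":0,"rz":0,"hand":0},{"tx":-0.063,"ty":0.838,"tz":0.45,"rx":0,"ry":0,"rz":0,"hand":0},{"tx":-0.063,"ty":0.838,"tz":0.52,"rx":0,"ry":0,"rz":0,"hand":0},{"tx":-0.063,"ty":0.838,"tz":0.52,"rx":0,"ry":0,"rz":0,"hand":0},{"tx":-0.063,"ty":0.838,"tz":0.52,"rx":0,"ry":0,"rz":0,"hand":0}]'
python3 plan.py '[[0.5527,0.3675,0.2245,2.97]]'
python3 - <<'E'
from h import *
f=robot.grab_frame("scene")[:,:,::-1][100:260,330:530];cv2.imwrite("pics/p6.png",cv2.resize(f,None,fx=3,fy=3,interpolation=cv2.INTER_CUBIC))
E
```

```text
t: 20.3
eef_pos: [0.5518, 0.3676, 0.2546]
orientation: [3.141, 0.0, 2.968]
force: [1.2, 0.2, -3.0]
finger_gap: 0.0428
grasp_force: 62.3
now [0.5518 0.3676 0.2546] [3.1414e+00 3.0000e-04 2.9678e+00] j6 -0.98
tx -0.006 ty 0.001 tz 0.201 rz -0.003  n 0.6
--
```

View pics/p6.png

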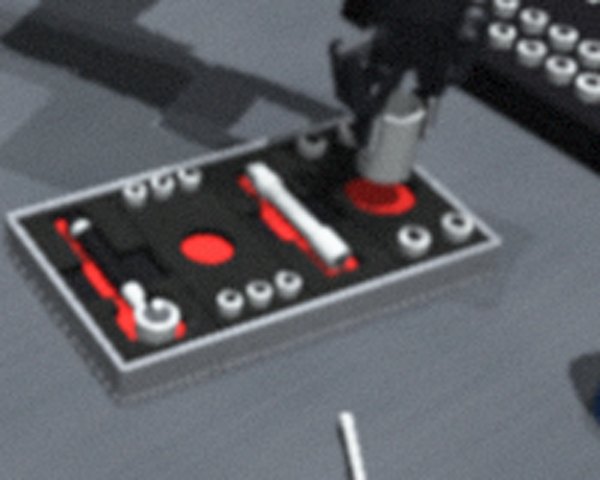

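The wide socket hangs upright over its hole, bottom at crop (388,172). Lower and release.

```bash
python3 -m jog '[{"tx":-0.006,"ty":0,"tz":0.06,"rx":0,"ry":0,"rz":0,"hand":0},{"tx":-0.006,"ty":0,"tz":0.12,"rx":0,"ry":0,"rz":0,"hand":0},{"tx":-0.006,"ty":0,"tz":0.16,"rx":0,"ry":0,"rz":0,"hand":0},{"tx":-0.006,"ty":0,"tz":0.19,"rx":0,"ry":0,"rz":0,"hand":0},{"tx":-0.006,"ty":0,"tz":0.203,"rx":0,"ry":0,"rz":0,"hand":0},{"tx":-0.006,"ty":0,"tz":0.203,"rx":0,"ry":0,"rz":0,"hand":0},{"tx":-0.006,"ty":0,"tz":0.203,"rx":0,"ry":0,"rz":0,"hand":0}]'
python3 -m jog '[{"tx":0,"ty":0,"tz":0,"rx":0,"ry":0,"rz":0,"hand":0.55},{"tx":0,"ty":0,"tz":0,"rx":0,"ry":0,"rz":0,"hand":0.65},{"tx":0,"ty":0,"tz":0,"rx":0,"ry":0,"rz":0,"hand":0.75},{"tx":0,"ty":0,"tz":0,"rx":0,"ry":0,"rz":0,"hand":0.75},{"tx":0,"ty":0,"tz":-0.1,"rx":0,"ry":0,"rz":0,"hand":0.75},{"tx":0,"ty":0,"tz":-0.35,"rx":0,"ry":0,"rz":0,"hand":0.75},{"tx":0,"ty":0,"tz":-0.6,"rx":0,"ry":0,"rz":0,"hand":0.75},{"tx":0,"ty":0,"tz":-0.9,"rx":0,"ry":0,"rz":0,"hand":0.75},{"tx":0,"ty":0,"tz":-1,"rx":0,"ry":0,"rz":0,"hand":0.75}]'
python3 plan.py '[[0.56,0.05,0.35,2.7],[0.4184,-0.3111,0.28,2.4],[0.4184,-0.3111,0.212,2.4]]'
```

```text
t: 21.05
eef_pos: [0.5524, 0.3678, 0.224]
orientation: [3.141, 0.001, 2.968]
force: [-0.6, 0.0, -3.3]
finger_gap: 0.0428
grasp_force: 62.7
t: 21.95
eef_pos: [0.5533, 0.3682, 0.381]
orientation: [3.136, 0.009, 2.968]
force: [0.2, -0.0, -0.4]
finger_gap: 0.064
grasp_force: 0.0
now [0.5533 0.3682 0.381 ] [3.1355 0.009  2.9685] j6 -0.98
tx -0.136 ty -0.694 tz 0.069 rz 0.114  n 2.1
tx -0.198 ty -0.679 tz 0.069 rz 0.114  n 2.1
tx -0.258 ty -0.659 tz 0.069 rz 0.114  n 2.1
--
tx -0.058 ty -0.860 tz 0.156 rz 0.127  n 2.6
tx -0.144 ty -0.850 tz 0.156 rz 0.127  n 2.6
tx -0.228 ty -0.831 tz 0.156 rz 0.127  n 2.6
--
tx -0.000 ty -0.000 tz 0.453 rz -0.000  n 1.4
--
```

```bash
python3 -m jog '[{"tx":-0.136,"ty":-0.694,"tz":0.07,"rx":0,"ry":0,"rz":0.114,"hand":0.75},{"tx":-0.136,"ty":-0.694,"tz":0.07,"rx":0,"ry":0,"rz":0.114,"hand":0.75},{"tx":-0.136,"ty":-0.694,"tz":0.07,"rx":0,"ry":0,"rz":0.114,"hand":0.75}]' >/dev/null
python3 -m jog '[{"tx":-0.198,"ty":-0.679,"tz":0.07,"rx":0,"ry":0,"rz":0.114,"hand":0.75},{"tx":-0.198,"ty":-0.679,"tz":0.07,"rx":0,"ry":0,"rz":0.114,"hand":0.75},{"tx":-0.198,"ty":-0.679,"tz":0.07,"rx":0,"ry":0,"rz":0.114,"hand":0.75}]' >/dev/null
python3 -m jog '[{"tx":-0.258,"ty":-0.659,"tz":0.07,"rx":0,"ry":0,"rz":0.114,"hand":0.75},{"tx":-0.258,"ty":-0.659,"tz":0.07,"rx":0,"ry":0,"rz":0.114,"hand":0.75},{"tx":-0.258,"ty":-0.659,"tz":0.07,"rx":0,"ry":0,"rz":0.114,"hand":0.75}]' >/dev/null
python3 -m jog '[{"tx":-0.058,"ty":-0.86,"tz":0.156,"rx":0,"ry":0,"rz":0.127,"hand":0.75},{"tx":-0.058,"ty":-0.86,"tz":0.156,"rx":0,"ry":0,"rz":0.127,"hand":0.75},{"tx":-0.058,"ty":-0.86,"tz":0.156,"rx":0,"ry":0,"rz":0.127,"hand":0.75}]' >/dev/null
python3 -m jog '[{"tx":-0.144,"ty":-0.85,"tz":0.156,"rx":0,"ry":0,"rz":0.127,"hand":0.75},{"tx":-0.144,"ty":-0.85,"tz":0.156,"rx":0,"ry":0,"rz":0.127,"hand":0.75},{"tx":-0.144,"ty":-0.85,"tz":0.156,"rx":0,"ry":0,"rz":0.127,"hand":0.75}]' >/dev/null
python3 -m jog '[{"tx":-0.228,"ty":-0.831,"tz":0.156,"rx":0,"ry":0,"rz":0.127,"hand":0.75},{"tx":-0.228,"ty":-0.831,"tz":0.156,"rx":0,"ry":0,"rz":0.127,"hand":0.75},{"tx":-0.228,"ty":-0.831,"tz":0.156,"rx":0,"ry":0,"rz":0.127,"hand":0.75},{"tx":-0.228,"ty":-0.831,"tz":0.156,"rx":0,"ry":0,"rz":0.127,"hand":0.75},{"tx":-0.228,"ty":-0.831,"tz":0.156,"rx":0,"ry":0,"rz":0.127,"hand":0.75}]'
python3 - <<'E'
from h import *
a,b=tri((164.4,232.7),(450.7,232.5));print(a,b)
t=robot.grab_frame("top")[:,:,::-1][150:250,165:310];s=robot.grab_frame("scene")[:,:,::-1]
s=np.hstack([s[130:235,325:505]]);r=lambda a:cv2.resize(a,(400,280),interpolation=cv2.INTER_CUBIC)
q=robot.grab_frame("scene")[:,:,::-1][140:280,100:300]
cv2.imwrite("pics/p7.png",np.vstack([np.hstack([r(t),r(s)]),np.hstack([r(q),r(q)*0])]))
E
python3 plan.py '[[0.4184,-0.3111,0.212,2.4]]'
```

```text
t: 23.95
eef_pos: [0.4176, -0.3117, 0.2726]
orientation: [3.141, 0.0, 2.399]
force: [0.4, 0.2, 0.4]
finger_gap: 0.064
grasp_force: 0.0
[ 0.41734072 -0.31247182  0.07489295] 0.003113131095274245
now [ 0.4179 -0.3101  0.2727] [ 3.1412e+00 -1.0000e-04  2.4026e+00] j6 -1.69
tx -0.007 ty -0.003 tz 0.405 rz 0.003  n 1.2
--
```

View pics/p7.png

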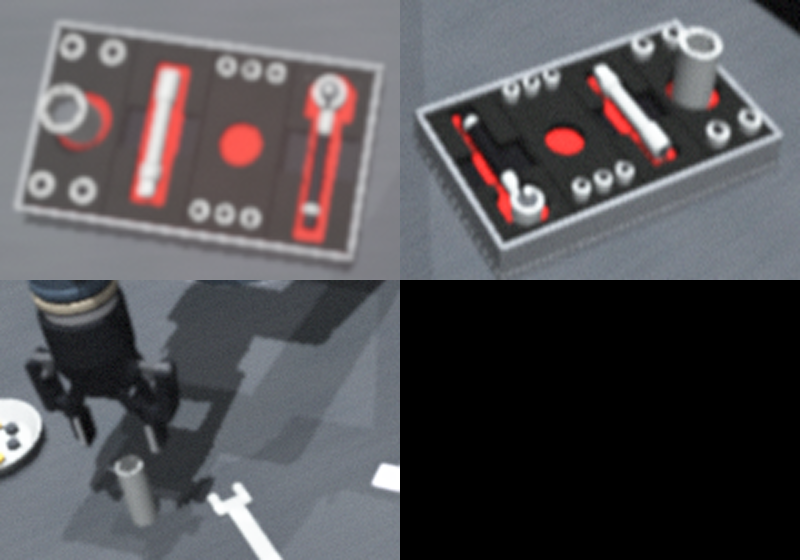

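The ratchet, extension and wide socket all sit inside their cut-outs with red showing around each. The open gripper is centred over the narrow socket at crop (130,465).

```bash
python3 -m jog '[{"tx":-0.005,"ty":0,"tz":0.15,"rx":0,"ry":0,"rz":0,"hand":0.75},{"tx":-0.005,"ty":0,"tz":0.3,"rx":0,"ry":0,"rz":0,"hand":0.75},{"tx":-0.005,"ty":0,"tz":0.4,"rx":0,"ry":0,"rz":0,"hand":0.75},{"tx":-0.005,"ty":0,"tz":0.4,"rx":0,"ry":0,"rz":0,"hand":0.75},{"tx":-0.005,"ty":0,"tz":0.4,"rx":0,"ry":0,"rz":0,"hand":0.75}]'
python3 -m jog '[{"tx":0,"ty":0,"tz":0,"rx":0,"ry":0,"rz":0,"hand":0},{"tx":0,"ty":0,"tz":0,"rx":0,"ry":0,"rz":0,"hand":0},{"tx":0,"ty":0,"tz":0,"rx":0,"ry":0,"rz":0,"hand":0},{"tx":0,"ty":0,"tz":0,"rx":0,"ry":0,"rz":0,"hand":0},{"tx":0,"ty":0,"tz":0,"rx":0,"ry":0,"rz":0,"hand":0}]'
python3 -m jog '[{"tx":0,"ty":0,"tz":-0.1,"rx":0,"ry":0,"rz":0,"hand":0},{"tx":0,"ty":0,"tz":-0.3,"rx":0,"ry":0,"rz":0,"hand":0},{"tx":0,"ty":0,"tz":-0.6,"rx":0,"ry":0,"rz":0,"hand":0},{"tx":0,"ty":0,"tz":-0.9,"rx":0,"ry":0,"rz":0,"hand":0},{"tx":0,"ty":0,"tz":-0.9,"rx":0,"ry":0,"rz":0,"hand":0}]'
python3 plan.py '[[0.5249,0.2072,0.345,2.97]]'
```

```text
t: 24.6
eef_pos: [0.4183, -0.3112, 0.2126]
orientation: [3.141, -0.0, 2.402]
force: [0.4, -0.3, 0.3]
finger_gap: 0.0639
grasp_force: 0.0
t: 25.1
eef_pos: [0.418, -0.3124, 0.2132]
orientation: [3.141, 0.002, 2.4]
force: [0.9, 2.3, 6.8]
finger_gap: 0.0255
grasp_force: 58.6
t: 25.6
eef_pos: [0.4189, -0.3135, 0.3527]
orientation: [-3.14, 0.013, 2.401]
force: [1.1, -1.2, -1.4]
finger_gap: 0.0256
grasp_force: 59.2
now [ 0.4189 -0.3135  0.3527] [-3.1401  0.0126  2.4006] j6 -1.69
tx 0.456 ty 0.759 tz 0.013 rz -0.181  n 2.7
tx 0.343 ty 0.816 tz 0.013 rz -0.181  n 2.7
tx 0.224 ty 0.857 tz 0.013 rz -0.181  n 2.7
tx 0.100 ty 0.880 tz 0.013 rz -0.181  n 2.7
--
```

```bash
python3 -m jog '[{"tx":0.15,"ty":0.25,"tz":0,"rx":0,"ry":0,"rz":-0.06,"hand":0},{"tx":0.3,"ty":0.5,"tz":0,"rx":0,"ry":0,"rz":-0.12,"hand":0},{"tx":0.456,"ty":0.759,"tz":0,"rx":0,"ry":0,"rz":-0.181,"hand":0}]' >/dev/null
python3 -m jog '[{"tx":0.11,"ty":0.27,"tz":0,"rx":0,"ry":0,"rz":-0.06,"hand":0},{"tx":0.23,"ty":0.54,"tz":0,"rx":0,"ry":0,"rz":-0.12,"hand":0},{"tx":0.343,"ty":0.816,"tz":0,"rx":0,"ry":0,"rz":-0.181,"hand":0}]' >/dev/null
python3 -m jog '[{"tx":0.08,"ty":0.29,"tz":0,"rx":0,"ry":0,"rz":-0.06,"hand":0},{"tx":0.15,"ty":0.57,"tz":0,"rx":0,"ry":0,"rz":-0.12,"hand":0},{"tx":0.224,"ty":0.857,"tz":0,"rx":0,"ry":0,"rz":-0.181,"hand":0}]' >/dev/null
python3 -m jog '[{"tx":0.03,"ty":0.29,"tz":0,"rx":0,"ry":0,"rz":-0.06,"hand":0},{"tx":0.07,"ty":0.58,"tz":0,"rx":0,"ry":0,"rz":-0.12,"hand":0},{"tx":0.1,"ty":0.88,"tz":0,"rx":0,"ry":0,"rz":-0.181,"hand":0},{"tx":0.1,"ty":0.88,"tz":0.2,"rx":0,"ry":0,"rz":-0.181,"hand":0},{"tx":0.1,"ty":0.88,"tz":0.4,"rx":0,"ry":0,"rz":-0.181,"hand":0},{"tx":0.1,"ty":0.88,"tz":0.56,"rx":0,"ry":0,"rz":-0.181,"hand":0},{"tx":0.1,"ty":0.88,"tz":0.56,"rx":0,"ry":0,"rz":-0.181,"hand":0},{"tx":0.1,"ty":0.88,"tz":0.56,"rx":0,"ry":0,"rz":-0.181,"hand":0}]'
python3 plan.py '[[0.5249,0.2072,0.2385,2.97]]'
python3 - <<'E'
from h import *
f=robot.grab_frame("scene")[:,:,::-1][100:260,330:530];cv2.imwrite("pics/p8.png",cv2.resize(f,None,fx=3,fy=3,interpolation=cv2.INTER_CUBIC))
E
```

```text
t: 27.3
eef_pos: [0.5234, 0.2083, 0.2623]
orientation: [-3.141, -0.002, 2.969]
force: [-0.3, -0.1, -1.4]
finger_gap: 0.0255
grasp_force: 59.7
now [0.5234 0.2083 0.2623] [-3.1407e+00 -2.4000e-03  2.9690e+00] j6 -1.22
tx -0.011 ty -0.005 tz 0.159 rz -0.001  n 0.5
--
```

View pics/p8.png

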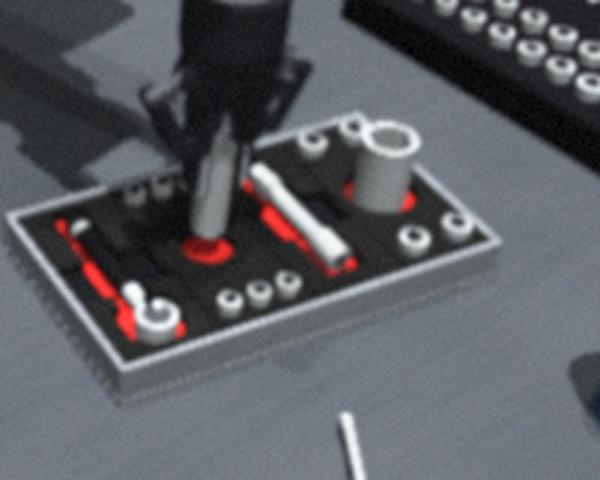

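The narrow socket hangs over its hole, bottom at crop (209,230), i.e. scene pixel (399.7,176.7). I'll check its bottom against the hole centre and lower.

```bash
python3 - <<'E'
from h import *
print(plane("scene",(399.5,176.0),.0495))
E
python3 -m jog '[{"tx":-0.008,"ty":-0.004,"tz":0.05,"rx":0,"ry":0,"rz":0,"hand":0},{"tx":-0.008,"ty":-0.004,"tz":0.09,"rx":0,"ry":0,"rz":0,"hand":0},{"tx":-0.008,"ty":-0.004,"tz":0.12,"rx":0,"ry":0,"rz":0,"hand":0},{"tx":-0.008,"ty":-0.004,"tz":0.145,"rx":0,"ry":0,"rz":0,"hand":0},{"tx":-0.008,"ty":-0.004,"tz":0.16,"rx":0,"ry":0,"rz":0,"hand":0},{"tx":-0.008,"ty":-0.004,"tz":0.16,"rx":0,"ry":0,"rz":0,"hand":0},{"tx":-0.008,"ty":-0.004,"tz":0.16,"rx":0,"ry":0,"rz":0,"hand":0}]'
```

```text
[0.52540157 0.20659863 0.0495    ]
t: 28.05
eef_pos: [0.5249, 0.2077, 0.2393]
orientation: [3.142, 0.0, 2.969]
force: [1.2, 0.7, -2.9]
finger_gap: 0.0259
grasp_force: 59.7
```

```bash
python3 -m jog '[{"tx":0,"ty":0,"tz":0.007,"rx":0,"ry":0,"rz":0,"hand":0},{"tx":0,"ty":0,"tz":0.007,"rx":0,"ry":0,"rz":0,"hand":0.3},{"tx":0,"ty":0,"tz":0.007,"rx":0,"ry":0,"rz":0,"hand":0.45},{"tx":0,"ty":0,"tz":0.007,"rx":0,"ry":0,"rz":0,"hand":0.6},{"tx":0,"ty":0,"tz":0.007,"rx":0,"ry":0,"rz":0,"hand":0.6},{"tx":0,"ty":0,"tz":-0.1,"rx":0,"ry":0,"rz":0,"hand":0.6},{"tx":0,"ty":0,"tz":-0.35,"rx":0,"ry":0,"rz":0,"hand":0.6},{"tx":0,"ty":0,"tz":-0.6,"rx":0,"ry":0,"rz":0,"hand":0.6},{"tx":0,"ty":0,"tz":-0.9,"rx":0,"ry":0,"rz":0,"hand":0.6},{"tx":0,"ty":0,"tz":-1,"rx":0,"ry":0,"rz":0,"hand":0.6}]'
python3 -m jog '[{"tx":0.2,"ty":-0.8,"tz":0,"rx":0,"ry":0,"rz":0,"hand":0.6},{"tx":0.2,"ty":-0.8,"tz":0,"rx":0,"ry":0,"rz":0,"hand":0.6},{"tx":0.2,"ty":-0.8,"tz":0,"rx":0,"ry":0,"rz":0,"hand":0.6}]' >/dev/null
python3 -m jog '[{"tx":0,"ty":-0.9,"tz":0,"rx":0,"ry":0,"rz":0,"hand":0.6},{"tx":0,"ty":-0.9,"tz":0,"rx":0,"ry":0,"rz":0,"hand":0.6},{"tx":0,"ty":-0.9,"tz":0,"rx":0,"ry":0,"rz":0,"hand":0.6}]' >/dev/null
python3 -m jog '[{"tx":0,"ty":-0.9,"tz":0,"rx":0,"ry":0,"rz":0,"hand":0.6},{"tx":0,"ty":-0.9,"tz":0,"rx":0,"ry":0,"rz":0,"hand":0.6},{"tx":0,"ty":-0.9,"tz":0,"rx":0,"ry":0,"rz":0,"hand":0.6},{"tx":0,"ty":-0.9,"tz":0,"rx":0,"ry":0,"rz":0,"hand":0.6},{"tx":0,"ty":-0.9,"tz":0,"rx":0,"ry":0,"rz":0,"hand":0.6}]'
python3 - <<'E'
from h import *
t=robot.grab_frame("top")[:,:,::-1][150:250,165:310];s=robot.grab_frame("scene")[:,:,::-1][130:235,325:505]
r=lambda a:cv2.resize(a,(400,280),interpolation=cv2.INTER_CUBIC)
w=cv2.resize(robot.grab_frame("scene")[:,:,::-1][180:380,100:385],(400,280))
cv2.imwrite("pics/p9.png",np.vstack([np.hstack([r(t),r(s)]),np.hstack([w,w*0])]))
E
```

```text
t: 29.05
eef_pos: [0.5258, 0.2079, 0.3941]
orientation: [3.139, 0.008, 2.969]
force: [0.1, -0.8, -0.3]
finger_gap: 0.0516
grasp_force: 0.0
t: 30.15
eef_pos: [0.428, -0.172, 0.3893]
orientation: [3.141, -0.0, 2.967]
force: [0.0, 0.8, 0.2]
finger_gap: 0.0509
grasp_force: 0.0
```

View pics/p9.png

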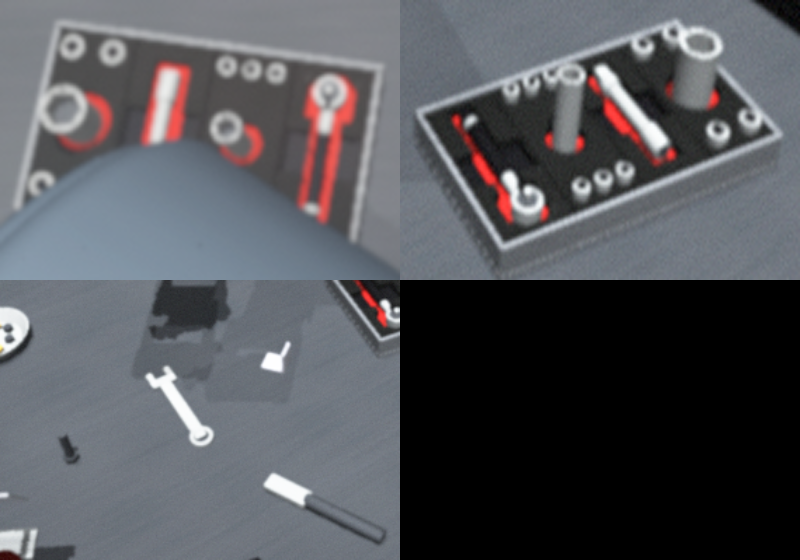

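Both sockets stand in their holes, both bars are in their slots, and the spanner hasn't moved. A last height check by triangulation, then I'll hand in.

```bash
python3 - <<'E'
from h import *
for k,a,b in(("narrow .102",(402.2,157.3),(246.7,195.2)),("wide .085",(460.3,145.9),(187.3,188.4)),("head .043",(382,206),(284,182.3))):
    print(k,tri(a,b))
s=robot.close_job();print(s)
E
```

```text
narrow .102 (array([0.52491811, 0.20785379, 0.10181944]), np.float64(0.0010311124181598495))
wide .085 (array([0.55204833, 0.36864808, 0.0839276 ]), np.float64(0.0004519790743819771))
head .043 (array([0.57282749, 0.11746473, 0.03860923]), np.float64(0.0006269889042591739))
the job is handed in; nothing more can be done
None
```

All four pieces are in their cut-outs, the spanner was left where it lay, and the job was handed in at about 30 s; the final pictures and rim heights agree with every piece being fully down.

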